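Unlock the wide medicine locker and swing its door open

TASK

Two small white medicine lockers stand on the range. On the wider one, give the key on top a full quarter turn clockwise (seen from above) so that its hook comes off the pin of the door, then swing that door wide open by its upright bar, about square to the locker, and leave it so. The narrower locker stays locked: leave its key as it is.

Things in the scene. Friction and masses are not known exactly. Their poses are not given: they have to be found in the camera images.
- wide_locker: The locker to open: white box 110 deep, 180 wide, 150 mm high, fixed, steel fittings. Origin: centre of its underside, on the range top. x points to its back (door on the -x face), y to its hinge side, z up. In this frame: key axis, vertical, at x -27, y -20 mm; door's hinge line, vertical, at x -61, y +90; shut door's handle bar at x -102, y -65. The door's swing is clear
- wide_key (a joint): Key in the wide locker's top: upright steel bow 32 mm long, 9 thick, z 167 to 201 mm; stays in. 0 locked, bow along locker x (square to door); grows clockwise from above to a stop at 1.57, bow along y. Friction 0.05 N m, stays where left. Below it a flat hook (z 153 to 159, reaching 46 mm from the axis) holds a pin on the door's top edge, freeing it by 0.6
- wide_door (a joint): Door of the wide locker, a 12 mm leaf, top at z 150 mm. 0 shut; grows as it swings toward the robot, clockwise from above, stop at 1.75. Friction 0.06 N m, stays where left; locked until the key is turned. Handle: vertical round steel bar, 12 mm thick, z 69 to 181 mm, 35 mm out from the door's face, tied to it by stubs at z 85 and 120; its top can be pinched from above
- narrow_key (a joint): Key of the other locker, which is alike (110 deep, 150 mm high, same key, hook and bar) but only 100 mm wide. 0 locked, grows clockwise from above to 1.57. To be left as it is

How it is judged:
By the outcome, as a careful person would: the job done as asked, in the order asked, and still so for the second after the job is handed in, with the robot touching nothing.
It also fails if it takes over 56 s, if anything falls off the work surface, if the arm or the gripper's body presses on something with over 40 N, if the wrist force passes 120 N, or if a joint passes its speed limit or range.

ROBOT

A 6-joint arm with a two-finger parallel gripper is mounted at the origin on a cart in front of the work surface, level with it; the furniture and walls round the work are solid. World frame = base frame: x ahead of the robot, y to its left, z up, the work surface at z = 0. Lengths are in m, angles in rad, forces in N, time in s.
With the tool pointing down it reaches from about 0.25 to 0.775 m from the base axis. Payload 4 kg.
Tool frame: the origin (TCP) lies at the centre of the arm's flange, where the gripper is bolted on; the fingertips stand 199 mm ahead of it and the grasp point (between the pads) lies 180 mm ahead of it (robot.tcp_to_tips is the distance from the TCP to the fingertips, in m); z points along the fingers, y is the line along which they close (so a half turn about z gives the same grasp; the last joint's range is limited). The gripper opens to 94 mm and grips with 3 to 60 N. Pads are 16 mm wide; open, the fingers measure 119 mm over their backs; the gripper's body (75 mm by 177 mm) begins 78 mm behind the grasp point.
Start: joints at [-0.103, 0.087, 1.371, -0, 1.684, -0.103], TCP at [0.55, -0, 0.405] pointing down, gripper open.
Joint ranges: [-3.1, 3.1], [-0.76, 2.03], [0.27, 2.55], [-1.08, 4.22], [0.17, 2.65], [-2.57, 2.57]. Speed limits (rad/s): [2.79, 2.79, 3.14, 3.14, 3.14, 3.14].

INTERFACE

Orientations are given as [roll, pitch, yaw] about the fixed x, y, z axes, in that order (R = Rz(yaw) Ry(pitch) Rx(roll)).
In Python, from bench import telemetry, snapshot, ticket, robot gives the robot as it stands.
- The arm moves only by the tool apply_moves, never from a script. Its argument "moves" is a list that holds one entry, the list of rows, each a list of 5 numbers: the shift along the tool's x, y, z in units of 50 mm (1.0 is 50 mm), then the turn about the tool's z in units of 10 degrees (1.0 is 10 degrees), then the closure, from 0 (fully open) to 1 (shut). A call has 1 to 10 rows; each row is the pose to reach, as a shift and turn from the pose commanded when the call began, along the tool's axes at that moment; what a row does not reach only later rows make up. A row lasts 1/8 s, in which the tool goes at most 62.5 mm and 10.7 degrees, less where a joint would pass 70% of its speed; a pose out of reach is approached as far as the arm can. A call with a gripper value outside its range is refused whole. The fingers move at their own pace and stop on an object; the grip force is fixed at half the most. Time passes only in rows, so rows that repeat a pose let the fingers close. It gives the time, the measured TCP pose, the force, the opening and the grip force at its end, in the units of the state.
- telemetry.get_obs(): the state, without advancing time (a new reading comes with each control period).
- snapshot(name): name is "scene" or "side" or "wrist"; returns a dict with "image" (420x560x3 uint8, red, green, blue), "fovy" (degrees; the focal length in pixels is half the picture's height over the tangent of half this angle, whatever the lens; pixels are square), "cx", "cy" (the principal point, pixels), "D" ([k1, k2, p1, p2, k3] as OpenCV has them; the pictures are not rectified), "R" (3x3) and "t" (3): a world point X has camera coordinates R X + t. Camera axes: x right, y down, z forward; pixel columns grow to the right and rows downward; lengths in m; the calibration is good to about 2 mm. A picture is of the moment at which its call begins. There is no depth.
- ticket.close_job(): hands the job in; it is judged then, once.
The state is a dict: "time": time; "joint_positions": joint angles; "qvel": joint speeds; "joint_torque": joint torques, N m; "tool_pos": TCP position; "ee_rot": TCP orientation; "wrist_force": force on the tool from outside, world axes, zero at the start; "wrist_torque": the same for the moment, N m; "width": finger opening in m; "finger_force": force on a finger pad.
Only numpy, scipy, OpenCV 4.12 (cv2) and the standard library are available. Lean on these libraries where they do the work, as an engineer would, in place of code of your own. Each camera call takes 0.05 s, during which the arm holds its last target. There are 200 camera calls.

## Working session

There is one attempt and no reset: what is moved stays moved. The work goes in short steps, Python scripts to look and compute and a tool call to move; the robot and the scene stay as the last step left them, time stands still between calls to the robot, and variables do not carry over. Pictures are saved under pics/ and viewed, at most 10 in all, crops included, and the job is handed in when it is done.

Besides the shell and the picture viewer there is one more tool, called after "Call:" as name([rows], argument=value, ...), one row to a line, values as JSON. apply_moves: Moves the arm, as the interface text tells. Its arguments: {"type":"object","properties":{"moves":{"type":"array","items":{"type":"array","items":{"type":"array","items":{"type":"number"}}}}},"required":["moves"]}

```bash
mkdir -p pics; python3 - <<'E'
from bench import telemetry, snapshot, robot
import cv2, pickle
d={}
for n in("scene","side","wrist"):
    s=snapshot(n); d[n]=s; cv2.imwrite(f"pics/{n}0.png",s["image"][:,:,::-1])
    print(n,s["fovy"],s["cx"],s["cy"],s["D"],s["R"],s["t"])
pickle.dump(d,open("s0.pkl","wb"))
o=telemetry.get_obs();print(o)
E
```

```text
scene 46.38125284234321 279.08028423636193 204.627794893612 [-0.04272622  0.          0.          0.          0.        ] [[-0.98679503 -0.16175245  0.00846851]
 [-0.11662756  0.67327793 -0.73013344]
 [ 0.11239921 -0.72147972 -0.6832521 ]] [0.64437597 0.17883133 1.02490107]
side 43.769379091310974 282.2157781935713 215.8365590880441 [-0.14495929  0.          0.          0.          0.        ] [[-0.7581319   0.65209958 -0.00146837]
 [ 0.32022705  0.37033299 -0.87195649]
 [-0.56805867 -0.66152824 -0.48958118]] [ 0.49747626 -0.11900572  1.39762096]
wrist 59.28255199947363 282.448747122064 208.91437395990118 [-0.05449878  0.          0.          0.          0.        ] [[ 0.99999625  0.0021494  -0.0016965 ]
 [ 0.00254194 -0.95903378  0.28328032]
 [-0.00101812 -0.28328357 -0.95903565]] [-0.5499334  -0.02934377  0.39231754]
{'time': 0.15, 'joint_positions': array([-1.03091836e-01,  8.78016979e-02,  1.37191065e+00, -1.52975189e-05,
        1.68360407e+00, -1.03092768e-01]), 'qvel': array([ 0.00045029, -0.00145052, -0.00592412,  0.00060942,  0.00029419,
        0.0007292 ]), 'joint_torque': array([ 1.24418581e-03, -3.40636396e+01, -3.02795255e+01,  7.18983379e-02,
        3.04441026e-02, -1.11468453e-04]), 'tool_pos': array([5.49914246e-01, 6.42860212e-06, 4.03761960e-01]), 'ee_rot': array([-3.13987648e+00, -1.62270411e-04,  1.57079541e+00]), 'wrist_force': array([-1.1026111 ,  1.04072716, -0.18513557]), 'wrist_torque': array([-0.01648362, -0.01541703, -0.01961909]), 'finger_force': 0.0, 'width': 0.09381689058451938}
```

View pics/scene0.png

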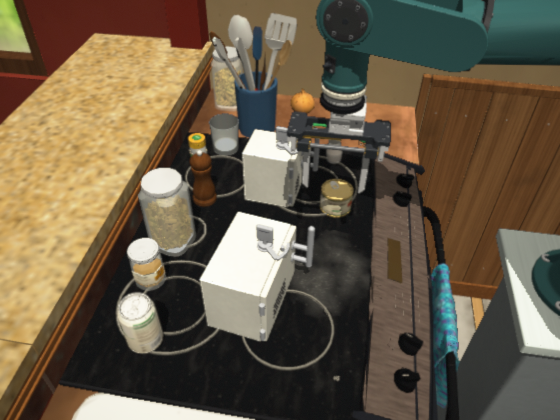

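View pics/side0.png

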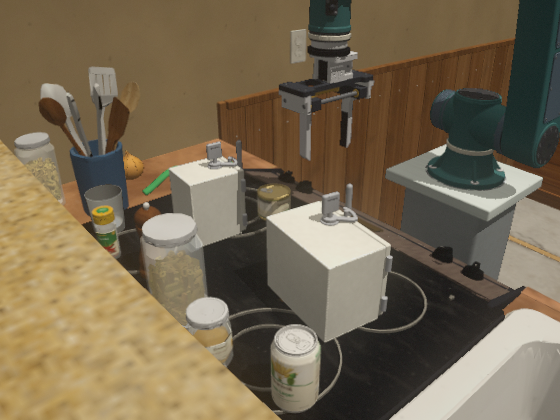

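View pics/wrist0.png

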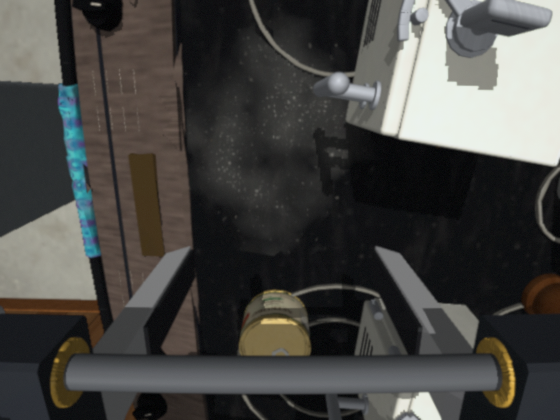

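The scene view shows the wide locker at about (250,270) with its handle at (311,245) and key at (265,235). The narrower one is behind it at (272,165). The wrist view shows the wide locker's handle top at (337,84) and its key at about (500,15). I'll zoom in for exact corners.

```bash
python3 - <<'E'
import pickle,cv2,numpy as np
d=pickle.load(open("s0.pkl","rb"))
def crop(n,x,y,w,h,k): return cv2.resize(d[n]["image"][y:y+h,x:x+w,::-1],None,fx=k,fy=k,interpolation=cv2.INTER_CUBIC)
a=crop("scene",195,205,133,150,3);b=crop("side",260,175,133,150,3)
im=np.hstack([a,b])
for i in range(0,im.shape[1],60): cv2.line(im,(i,0),(i,5),(0,0,255),1)
for i in range(0,im.shape[0],60): cv2.line(im,(0,i),(5,i),(0,0,255),1)
cv2.imwrite("pics/c1.png",im)
E
```

```text
(no output)
```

View pics/c1.png

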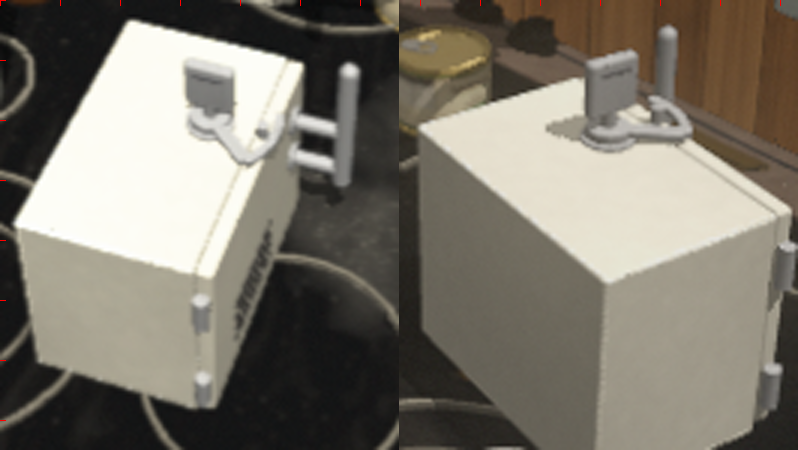

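The crop gives the top-face corners: scene crop (130,20), (17,227), (212,277), (301,63) and side crop (608,283), (420,127), (790,208). The handle top is at (349,65) and (668,28), and the bow top at (210,65) and (612,56). I'll cast rays to known heights and do a rigid fit.

```bash
cat > h.py <<'E'
import numpy as np, cv2, pickle
from scipy.spatial.transform import Rotation as Ro
def ray(s,uv,z):
    f=s["image"].shape[0]/2/np.tan(np.radians(s["fovy"]/2))
    K=np.array([[f,0,s["cx"]],[0,f,s["cy"]],[0,0,1]])
    p=cv2.undistortPoints(np.array([[uv]],float),K,np.array(s["D"],float))[0,0]
    R=np.array(s["R"]);c=-R.T@s["t"];d=R.T@[*p,1]
    return (c+d*(z-c[2])/d[2])[:2]
def fit(L,W):
    L=np.array(L)/1e3;W=np.array(W);l=L-L.mean(0);w=W-W.mean(0)
    a=np.arctan2((l[:,0]*w[:,1]-l[:,1]*w[:,0]).sum(),(l*w).sum())
    R=np.array([[np.cos(a),-np.sin(a)],[np.sin(a),np.cos(a)]]);t=W.mean(0)-R@L.mean(0)
    return a,R,t,W-(L@R.T+t)
E
python3 - <<'E'
from h import *
d=pickle.load(open("s0.pkl","rb"))
sc=lambda u,v:("scene",(195+u/3-.33,205+v/3-.33)); si=lambda u,v:("side",(260+(u-399)/3-.33,175+v/3-.33))
P=[((55,-90),.15,sc(130,20)),((55,90),.15,sc(17,227)),((-67,90),.15,sc(212,277)),((-67,-90),.15,sc(301,63)),
((55,90),.15,si(608,283)),((55,-90),.15,si(420,127)),((-67,90),.15,si(790,208)),
((-102,-65),.179,sc(349,67)),((-102,-65),.179,si(668,30)),((-102,-65),.181,("wrist",(337,84))),((-27,-20),.201,sc(210,65)),((-27,-20),.201,si(612,56))]
W=[ray(d[n],uv,z) for _,z,(n,uv) in P]
a,R,t,r=fit([p[0] for p in P],W)
print(np.degrees(a),t);print(np.round(r*1e3,1))
for q in((-27,-20),(-61,90),(-102,-65)):print(q,R@np.array(q)/1e3+t)
# narrow key/handle approx
print("narrow key",ray(d["scene"],(283,130),.2),ray(d["side"],(214,145),.2))
E
```

```text
-8.539623647459905 [0.69056189 0.14122351]
[[-1.7 -0.8]
 [-2.4  0.6]
 [ 1.  -2. ]
 [ 1.8  1.3]
 [ 0.8  1.2]
 [-0.4  3.5]
 [ 3.2 -2.2]
 [ 0.1 -1.9]
 [-0.2  1. ]
 [-1.4  0.6]
 [-0.5 -1.3]
 [-0.2 -0. ]]
(-27, -20) [0.66089137 0.12545456]
(-61, 90) [0.64360258 0.23928381]
(-102, -65) [0.58004066 0.09209046]
narrow key [ 0.67523005 -0.17926501] [ 0.68232724 -0.17604237]
```

Residuals are about 2 mm. The key axis is at (0.661, 0.125) and the locker yaw is -8.5°. I'll move above the key with the fingers closing along locker y.

Call:
apply_moves([
  [[0.3, 0.3, -0.8, -1, 0], [0.9, 0.8, -0.8, -2, 0], [1.6, 1.5, -0.8, -3, 0], [2.5, 2.22, -0.8, -4, 0], [2.5, 2.22, -0.8, -5, 0], [2.5, 2.22, -0.8, -6, 0], [2.5, 2.22, -0.8, -7, 0], [2.5, 2.22, -0.8, -8, 0], [2.5, 2.22, -0.8, -8.15, 0], [2.5, 2.22, -0.8, -8.15, 0]],
])

```text
time: 1.4
tool_pos: [0.661, 0.125, 0.4444]
ee_rot: [-3.141, -0.001, 2.991]
wrist_force: [-0.5, -0.2, 0.2]
width: 0.0939
finger_force: 0.0
```

```bash
python3 - <<'E'
from bench import telemetry, snapshot
import cv2,pickle
s=snapshot("wrist"); pickle.dump(s,open("s1.pkl","wb")); cv2.imwrite("pics/w1.png",s["image"][:,:,::-1])
o=telemetry.get_obs();print(o["time"],o["tool_pos"],o["ee_rot"],o["joint_positions"])
E
```

```text
1.45 [0.66103178 0.12495979 0.44444051] [-3.14153600e+00 -3.68914409e-04  2.99131304e+00] [ 1.02591122e-01  3.67074835e-01  9.57444121e-01  3.86162552e-05
  1.81744505e+00 -1.31791618e+00]
```

View pics/w1.png

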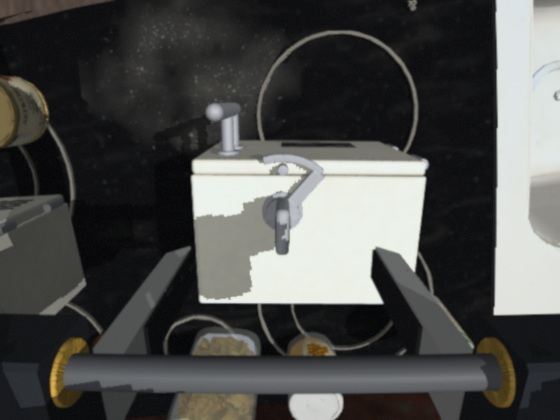

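The wrist view is aligned with the locker. The bow runs from (282,199) to (282,252), between the fingers, and the handle top is at (213,112). I'll go down 75 mm (tips at about 0.170) and close.

```bash
python3 - <<'E'
from h import *
s=pickle.load(open("s1.pkl","rb"))
for uv,z in(((282,199),.201),((282,252),.201),((213,112),.181),((193,174),.15),((426,174),.15)):print(uv,ray(s,uv,z))
E
```

```text
(282, 199) [0.63837927 0.12956642]
(282, 252) [0.6738557  0.12425284]
(213, 112) [0.57996172 0.09353717]
(193, 174) [0.62247763 0.06379006]
(426, 174) [0.64849766 0.23879742]
```

Call:
apply_moves([
  [[0, 0, 0.5, 0, 0.3], [0, 0, 1.0, 0, 0.3], [0, 0, 1.3, 0, 0.3], [0, 0, 1.5, 0, 0.3], [0, 0, 1.5, 0, 0.3], [0, 0, 1.5, 0, 1], [0, 0, 1.5, 0, 1], [0, 0, 1.5, 0, 1], [0, 0, 1.5, 0, 1], [0, 0, 1.5, 0, 1]],
])

```text
time: 2.7
tool_pos: [0.661, 0.125, 0.3698]
ee_rot: [3.142, 0.0, 2.993]
wrist_force: [0.1, -0.1, 0.0]
width: 0.019
finger_force: 0.0
```

Call:
apply_moves([
  [[0, 0, 0, 0, 1], [0, 0, 0, 0, 1], [0, 0, 0, 0, 1], [0, 0, 0, 0, 1]],
])

```text
time: 3.2
tool_pos: [0.661, 0.1248, 0.3697]
ee_rot: [-3.141, -0.0, 2.993]
wrist_force: [-1.3, -0.2, 0.7]
width: 0.0087
finger_force: 30.0
```

Gripped: 8.7 mm opening at 30 N. Now the clockwise turn.

Call:
apply_moves([
  [[0, 0, 0, 0.7, 1], [0, 0, 0, 1.4, 1], [0, 0, 0, 2.1, 1], [0, 0, 0, 2.8, 1], [0, 0, 0, 3.5, 1], [0, 0, 0, 4.2, 1], [0, 0, 0, 4.9, 1], [0, 0, 0, 5.6, 1], [0, 0, 0, 6.3, 1], [0, 0, 0, 6.3, 1]],
])

```text
time: 4.45
tool_pos: [0.6609, 0.1246, 0.3697]
ee_rot: [-3.141, 0.001, 1.895]
wrist_force: [-1.6, -2.6, 0.7]
width: 0.0087
finger_force: 30.0
```

Call:
apply_moves([
  [[0, 0, 0, 0.7, 1], [0, 0, 0, 1.4, 1], [0, 0, 0, 2.1, 1], [0, 0, 0, 2.5, 1], [0, 0, 0, 2.8, 1], [0, 0, 0, 3.0, 1], [0, 0, 0, 3.0, 1], [0, 0, 0, 3.0, 1]],
])

```text
time: 5.45
tool_pos: [0.6608, 0.1247, 0.3697]
ee_rot: [-3.141, 0.001, 1.371]
wrist_force: [-3.5, -4.8, 1.2]
width: 0.0088
finger_force: 30.5
```

```bash
python3 - <<'E'
from bench import telemetry
o=telemetry.get_obs();print(o["time"],o["wrist_torque"],o["wrist_force"],o["ee_rot"],o["joint_positions"],o["width"])
E
```

```text
5.45 [-0.83731985  0.67234811  0.50499074] [-3.54394905 -4.83330585  1.24035049] [-3.14079998e+00  1.34074495e-03  1.37134582e+00] [ 1.02414594e-01  3.71182300e-01  1.09885736e+00 -1.04990444e-03
  1.67270838e+00  3.01759422e-01] 0.008802836850596282
```

The torque of 0.5 N m shows the key is against its stop after about 93° of tool turn. I'll release and rise.

Call:
apply_moves([
  [[0, 0, 0, 0, 0.6], [0, 0, 0, 0, 0.6], [0, 0, 0, 0, 0.6], [0, 0, 0, 0, 0.6], [0, 0, -0.5, 0, 0.6], [0, 0, -1.0, 0, 0.6], [0, 0, -1.5, 0, 0.6], [0, 0, -1.5, 0, 0.6]],
])

```text
time: 6.45
tool_pos: [0.661, 0.1251, 0.4478]
ee_rot: [3.136, -0.002, 1.37]
wrist_force: [0.0, 0.3, 0.9]
width: 0.0375
finger_force: 0.0
```

```bash
python3 - <<'E'
from bench import telemetry, snapshot
import cv2,pickle
s=snapshot("wrist"); pickle.dump(s,open("s2.pkl","wb")); cv2.imwrite("pics/w2.png",s["image"][:,:,::-1])
o=telemetry.get_obs();print(o["time"],o["tool_pos"],o["ee_rot"],o["joint_positions"],o["width"])
E
```

```text
6.5 [0.66099372 0.12505662 0.4456246 ] [ 3.13921427e+00 -8.87565740e-04  1.37017057e+00] [1.02718231e-01 3.66094084e-01 9.56410571e-01 1.40817954e-04
 1.81655308e+00 3.03379472e-01] 0.0377218370181999
```

View pics/w2.png

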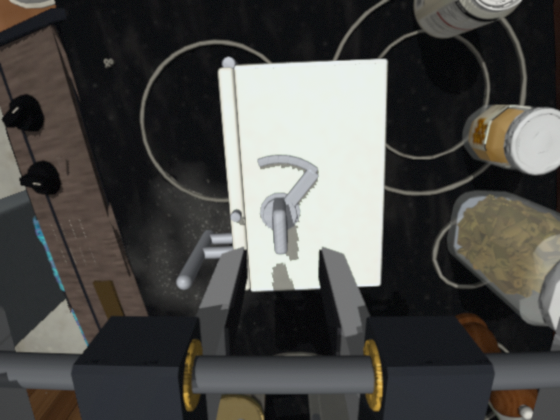

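The bow now lies along the locker's width, (280,198) to (281,250). The hook end at (260,162) is clear of the pin at (236,215), and the bar top is at (184,283). Next I go above the bar, turning back so the fingers close along the door.

Call:
apply_moves([
  [[-0.2, -0.3, 0, -1, 0.5], [-0.5, -0.8, 0, -2, 0.5], [-0.95, -1.46, 0, -3, 0.5], [-0.95, -1.46, 0, -4, 0.5], [-0.95, -1.46, 0, -5, 0.5], [-0.95, -1.46, 0, -6, 0.5], [-0.95, -1.46, 0, -7, 0.5], [-0.95, -1.46, 0, -8, 0.5], [-0.95, -1.46, 0, -9, 0.5], [-0.95, -1.46, 0, -9.3, 0.5]],
])

```text
time: 7.75
tool_pos: [0.5799, 0.093, 0.4424]
ee_rot: [-3.141, -0.003, 2.996]
wrist_force: [-0.3, 0.1, -0.3]
width: 0.0471
finger_force: 0.0
```

```bash
python3 - <<'E'
from bench import telemetry, snapshot
from h import *
from scipy import ndimage
s=pickle.load(open("s2.pkl","rb"))
a=ray(s,(280,198),.201);b=ray(s,(281,250),.201);print("bow",a,b,np.degrees(np.arctan2(*(a-b)[::-1])))
print("bar",ray(s,(184,283),.181))
s=snapshot("wrist"); pickle.dump(s,open("s3.pkl","wb")); cv2.imwrite("pics/w3.png",s["image"][:,:,::-1])
o=telemetry.get_obs();print(o["time"],o["tool_pos"],o["ee_rot"],o["width"])
E
```

```text
bow [0.66626811 0.14946621] [0.65983143 0.11443641] 79.58811948106172
bar [0.58216152 0.09451659]
7.8 [0.57994156 0.09303168 0.44241988] [-3.14098802 -0.0032749   2.99613705] 0.0470005175027543
```

View pics/w3.png

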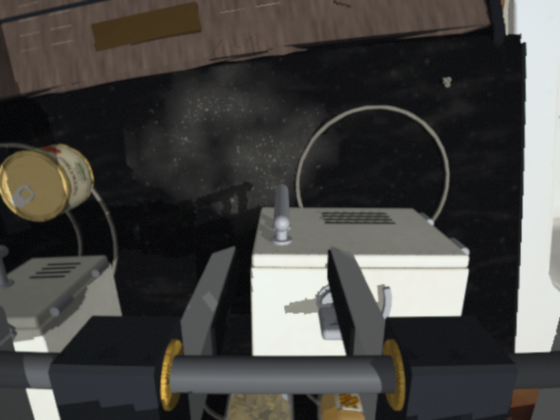

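The bar is centred between the fingers (x ≈ 282, top at about (282,190)). The bow angle measures about 80° in world, which is along locker y within measuring error. I'll descend and pinch.

Call:
apply_moves([
  [[0, 0, 0.6, 0, 0.5], [0, 0, 1.2, 0, 0.5], [0, 0, 1.7, 0, 0.5], [0, 0, 2.1, 0, 0.5], [0, 0, 2.1, 0, 0.5], [0, 0, 2.1, 0, 1], [0, 0, 2.1, 0, 1], [0, 0, 2.1, 0, 1], [0, 0, 2.1, 0, 1], [0, 0, 2.1, 0, 1]],
])

```text
time: 9.05
tool_pos: [0.5799, 0.0923, 0.3404]
ee_rot: [-3.14, 0.001, 2.993]
wrist_force: [-2.0, -3.2, 2.7]
width: 0.0116
finger_force: 30.0
```

Call:
apply_moves([
  [[0, 0, 0, 0, 1], [0, 0, 0, 0, 1]],
])

```text
time: 9.3
tool_pos: [0.5799, 0.0923, 0.3404]
ee_rot: [-3.14, 0.001, 2.993]
wrist_force: [-2.5, -4.4, 4.8]
width: 0.0115
finger_force: 30.0
```

```bash
python3 - <<'E'
from bench import telemetry
import numpy as np
o=telemetry.get_obs();print(o["time"],o["tool_pos"],o["ee_rot"],o["width"],o["finger_force"],o["wrist_force"])
p=o["tool_pos"][:2];yaw=o["ee_rot"][2]
h=np.array([.6436,.2393]);v=p-h
X=np.array([np.cos(yaw),np.sin(yaw)]);Y=np.array([np.sin(yaw),-np.cos(yaw)])
for th in range(5,96,5):
    t=-np.radians(th);R=np.array([[np.cos(t),-np.sin(t)],[np.sin(t),np.cos(t)]]);d=h+R@v-p
    print(th,np.round([d@X/.05,d@Y/.05],2))
E
```

```text
9.3 [0.57992847 0.09232136 0.34040671] [-3.13990150e+00  6.45321075e-04  2.99253015e+00] 0.011455127325177436 30.000393390655518 [-2.48735709 -4.41575909  4.78331737]
5 [0.27 0.08]
10 [0.53 0.19]
15 [0.77 0.32]
20 [1.01 0.47]
25 [1.23 0.64]
30 [1.44 0.83]
35 [1.63 1.03]
40 [1.8  1.25]
45 [1.95 1.49]
50 [2.08 1.74]
55 [2.19 1.99]
60 [2.27 2.26]
65 [2.33 2.53]
70 [2.37 2.81]
75 [2.38 3.09]
80 [2.37 3.37]
85 [2.33 3.65]
90 [2.27 3.92]
95 [2.19 4.19]
```

Call:
apply_moves([
  [[0.27, 0.08, 0, 0.5, 1], [0.53, 0.19, 0, 1, 1], [0.77, 0.32, 0, 1.5, 1], [1.01, 0.47, 0, 2, 1], [1.01, 0.47, 0, 2, 1]],
])

```text
time: 9.93
tool_pos: [0.5327, 0.124, 0.3404]
ee_rot: [-3.141, -0.0, 2.646]
wrist_force: [-2.6, -4.1, 5.8]
width: 0.0112
finger_force: 30.0
```

Forces stay low and the bar is following. Since the tool turns with the door, the same tool-frame arc repeats.

Call:
apply_moves([
  [[0.27, 0.08, 0, 0.5, 1], [0.53, 0.19, 0, 1, 1], [0.77, 0.32, 0, 1.5, 1], [1.01, 0.47, 0, 2, 1], [1.23, 0.64, 0, 2.5, 1], [1.44, 0.83, 0, 3, 1], [1.63, 1.03, 0, 3.5, 1], [1.63, 1.03, 0, 3.5, 1]],
])

```text
time: 10.92
tool_pos: [0.4865, 0.2088, 0.3404]
ee_rot: [3.14, -0.001, 2.037]
wrist_force: [-1.6, -0.7, 4.6]
width: 0.0115
finger_force: 30.0
```

Call:
apply_moves([
  [[0.27, 0.08, 0, 0.5, 1], [0.53, 0.19, 0, 1, 1], [0.77, 0.32, 0, 1.5, 1], [1.01, 0.47, 0, 2, 1], [1.23, 0.64, 0, 2.5, 1], [1.44, 0.83, 0, 3, 1], [1.63, 1.03, 0, 3.5, 1], [1.63, 1.03, 0, 3.5, 1], [1.63, 1.03, 0, 3.5, 1]],
])

```text
time: 12.05
tool_pos: [0.497, 0.3032, 0.3404]
ee_rot: [3.139, -0.001, 1.424]
wrist_force: [4.0, -1.0, 4.4]
width: 0.0113
finger_force: 30.0
```

The tool has turned 90° with the bar. I'll release, rise and look.

Call:
apply_moves([
  [[0, 0, 0, 0, 0.6], [0, 0, 0, 0, 0.6], [0, 0, 0, 0, 0.6], [0, 0, 0, 0, 0.6], [0, 0, -0.5, 0, 0.6], [0, 0, -1.1, 0, 0.6], [0, 0, -1.8, 0, 0.6], [0, 0, -2.5, 0, 0.6], [0, 0, -2.5, 0, 0.6], [0, 0, -2.5, 0, 0.6]],
])

```text
time: 13.3
tool_pos: [0.4961, 0.3038, 0.4633]
ee_rot: [-3.14, 0.001, 1.423]
wrist_force: [-0.2, 0.4, -0.2]
width: 0.0375
finger_force: 0.0
```

```bash
python3 - <<'E'
from bench import telemetry, snapshot
import cv2,numpy as np
a=snapshot("side")["image"][:,:,::-1];b=snapshot("scene")["image"][:,:,::-1]
cv2.imwrite("pics/f1.png",np.hstack([cv2.resize(b[120:400,150:430],(400,400)),cv2.resize(a[110:390,160:440],(400,400))]))
o=telemetry.get_obs();print(o["time"],o["tool_pos"],o["wrist_force"],o["width"])
E
```

```text
13.4 [0.49617302 0.30380769 0.46229687] [ 0.04499399  1.10700164 -0.78157435] 0.03781136317639162
```

View pics/f1.png

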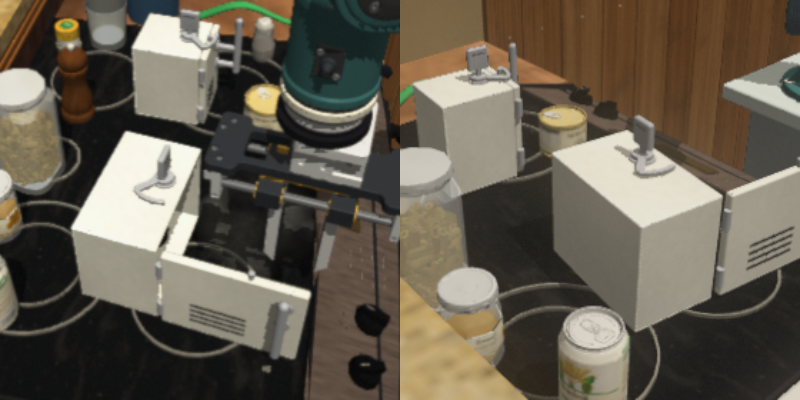

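The final view shows the wide door standing square to its locker, with the leaf from (165,255) to (300,320) in the scene crop. The key is turned with its bow along the width, at (165,165). The narrow key is unchanged at (190,25), and the gripper is clear of everything.

```bash
python3 -c "
from bench import ticket
print(ticket.close_job())"
```

```text
the job is handed in; nothing more can be done
None
```

The wide locker's key was turned a full quarter turn clockwise to its stop and its door swung open about square; the narrow locker was left untouched, and the job was handed in at about 13.4 s (result not reported back).

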